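Hold the UV hand lamp over the slides to cure their mounting resin

TASK

Cure the resin under the coverslips: take the UV hand lamp by its handle, lift it clear above the tops of the staining jars and carry it across to the tray of slides. Stop with the lamp level, centred and lengthways over the row of coverslips, its feet about 15 mm above them, and finish there, still holding the lamp in the air. Touch neither the slides nor their tray, which shift easily, and leave the jars, the bottle and the slide box where they stand.

Things in the scene. Friction and masses are not known exactly. Their poses are not given: they have to be found in the camera images.
- lamp_handle (a point): Centre of the UV hand lamp's black bridge handle: a straight level bar 122 mm long (x), 22 mm wide (y), 16 mm thick, 76 mm above the bottom of the lamp's feet, with 26 mm free beneath it; its sides are free along its whole length. x: along the lamp, z: up. Either way round is the same.
- lamp_base (a point): Centre of the lamp's underside, level with the bottom of its four short rubber feet (its lowest points), 76 mm straight below the handle's centre; same axes. The lamp is a dark metal box 210 mm long (x), 64 mm wide (y), 43 mm high with feet, 0.36 to 0.56 kg, balanced under the handle's centre, its window on the underside, already switched on.
- tray_slides (a point): Centre of the row of coverslips, at their top faces, 15 mm above the counter; nothing of the tray is higher. Loose grey tray 206 mm long (x), 100 mm wide (y), 0.5 kg; its centre is 2 mm to +y of this point. Five glass slides (26 by 76 mm, white at one end) lie across it 36 mm apart, each with a 24 by 32 mm coverslip; the row runs along x. z: up.
- jar_a_lid (a point): Top centre of the white lid of a staining jar (clear jar, foot 66 mm across, lid 58 mm across, 100 mm tall, 0.26 kg), standing loose on the counter between lamp and tray.
- jar_b_lid (a point): Top centre of the white lid of the second, identical staining jar (100 mm tall).
- bottle_top (a point): Top centre of the cap of a loose amber resin bottle, 44 mm across, 85 mm tall, near the jars.
- slide_box_top (a point): Top centre of a closed white slide box, 87 by 102 mm, 35 mm tall, loose on the counter beyond the jars.
There are look-alikes about, which are no part of the job. Of the things like the part that bears lamp_handle, leave any that is red; of the rest the larger one is meant.

How it is judged:
On the way:
1. the lamp is lifted in the gripper until its feet are higher than the lids of the jars (100 mm) (height (world z) of lamp_base above 0.103 m and contact force between the fingers and lamp above 1 N), for 0.1 s.
At the end, for the whole second after the job is handed in: Lamp held still in the gripper, its underside centred within 12 mm over the row of coverslips and 6 to 26 mm above it, lengthways within 0.12 rad (either way round), level within 0.08 rad, touching nothing else; tray shifted under 8 mm, jars, bottle and box under 15 mm (horizontal distance between lamp_base and tray_slides below 0.012 m and z of lamp_base in the frame of tray_slides between 0.006 and 0.026 m and angle between the x axis of lamp_base and the x axis of tray_slides, either way round below 0.12 rad and angle between lamp_base's own z axis and vertical below 0.08 rad and contact force between the fingers and lamp above 1 N and linear speed of lamp below 0.02 m/s and angular speed of lamp below 0.15 rad/s and contact force between lamp and tray below 0.1 N and contact force between lamp and jar_a below 0.1 N and contact force between lamp and jar_b below 0.1 N and contact force between lamp and bottle below 0.1 N and contact force between lamp and slide_box below 0.1 N and distance of tray_slides from where it was at the start of the episode below 0.008 m and distance of each of jar_a_lid, jar_b_lid, bottle_top, slide_box_top from where it was at the start of the episode below 0.015 m); the arm keeps its last pose, push and grip.
It fails at once if the slides or their tray are touched (contact force between tray and lamp above 0.5 N or contact force between tray and the fingers above 0.5 N or contact force between tray and the arm above 0.5 N).
It fails at once if the slide tray is shifted (distance of tray_slides from where it was at the start of the episode above 0.008 m).
It fails at once if a jar, the bottle or the slide box is pushed or tipped (distance of any of jar_a_lid, jar_b_lid, bottle_top, slide_box_top from where it was at the start of the episode above 0.015 m).
It also fails if it takes over 45 s, if anything falls off the work surface, if the arm or the gripper's body presses on something with over 40 N, if the wrist force passes 120 N, or if a joint passes its speed limit or range.

ROBOT

A 6-joint arm with a two-finger parallel gripper is mounted at the origin on the work surface. World frame = base frame: x ahead of the robot, y to its left, z up, the work surface at z = 0. Lengths are in m, angles in rad, forces in N, time in s.
With the tool pointing down it reaches from about 0.275 to 1 m from the base axis. Payload 8.4 kg.
Tool frame: the origin (TCP) lies on the centre line of the jaws, within the pads' length; the fingertips stand 17 mm ahead of it and the grasp point (between the pads) lies 2 mm behind it (bot.tcp_to_tips is the z of the fingertips in the tool frame, in m); z points along the fingers, y is the line along which they close (so a half turn about z gives the same grasp; the last joint's range is limited). The gripper opens to 85 mm and grips with 20 to 120 N. Pads are 22 mm wide; open, the fingers measure 114 mm over their backs; the gripper's body (76 mm by 85 mm) begins 54 mm behind the grasp point. The pads swing forward as they close: fully open they stand 13 mm farther back than shut.
Start: joints at [1.289, 0.353, 1.633, -0, 1.155, -0.002], TCP at [0.173, 0.601, 0.248] pointing down, gripper open.
Joint ranges: [-2.63, 2.63], [-0.92, 2.1], [0.06, 2.66], [-1.3, 4.44], [0, 2.69], [-3.02, 3.02]. Speed limits (rad/s): [2.22, 2.22, 2.79, 3.14, 3.14, 3.14].

INTERFACE

Orientations are given as a unit quaternion [x, y, z, w].
In Python, from workcell import bot, hand, kinematics, get_obs, vision, hand_in gives the robot as it stands. The module is installed in compiled form; this text tells all that it offers. Calls block until the motion is done:
- bot.reach(position, orientation): joint-space move of the TCP to a pose.
- bot.servo_line(position, ori=None, velocity=0.15): straight line of the TCP; ori=None keeps the orientation; velocity is the mean speed in m/s.
- bot.goto_joints(angles): joint-space move.
- hand.move_gripper(opening, strength=None): finger opening in m; strength is the grip in N (None keeps the last); returns when the fingers have stopped.
- bot.dwell(seconds).
- kinematics.solve_ik(position, orientation): joint angles nearest the present ones, or None.
- get_obs(): the state.
- vision.read_camera(name): name is "side" or "top"; returns a dict with "frame" (400x640x3 uint8, red, green, blue), "intrinsics" (3x3 intrinsics, pixels), "view" (4x4, takes a point from world to camera coordinates). Camera axes: x right, y down, z forward; pixel columns grow to the right and rows downward; lengths in m; the calibration is good to about 2 mm. A picture is of the moment at which its call begins. There is no depth.
A pose or a line that the arm cannot do raises bot.IKError and nothing moves.
- hand_in(): hands the job in; it is judged then, once.
The state is a dict: "time_s": time; "joint_pos": joint angles; "joint_vel": joint speeds; "joint_efforts": joint torques, N m; "position": TCP position; "orientation": TCP orientation; "wrist_force": force on the tool from outside, world axes, zero at the start; "ft_torque": the same for the moment, N m; "gripper_width": finger opening in m; "grip_force": force on a finger pad.
Only numpy, scipy, OpenCV 4.12 (cv2) and the standard library are available. Lean on these libraries where they do the work, as an engineer would, in place of code of your own. Each camera call takes 0.05 s, during which the arm holds its last target. There are 200 camera calls.

## Working session

There is one attempt and no reset: what is moved stays moved. The work goes in short steps, each a Python script; the robot and the scene stay as the last script left them, time stands still between calls to the robot, and variables do not carry over. Pictures are saved under pics/ and viewed, at most 10 in all, crops included, and the job is handed in when it is done.

```bash
mkdir -p pics; cat > h.py <<'E'
import numpy as np, cv2
from workcell import bot, hand, kinematics, get_obs, vision, hand_in
def snap(n,f):
    c=vision.read_camera(n); cv2.imwrite(f,c["frame"][:,:,::-1]); return c
def cast(c,uv,z):
    V=np.array(c["view"]);K=np.array(c["intrinsics"]);R=V[:3,:3];o=-R.T@V[:3,3]
    d=R.T@np.linalg.inv(K)@np.array([uv[0],uv[1],1.]); return o+d*(z-o[2])/d[2]
def proj(c,p):
    V=np.array(c["view"]);K=np.array(c["intrinsics"]);q=K@(V[:3,:3]@np.array(p)+V[:3,3]);return q[:2]/q[2]
E
python3 - <<'E'
from h import *
for n in("top","side"):
    c=snap(n,f"pics/{n}0.png");np.savez(f"{n}0.npz",**c)
    V=np.array(c["view"]);print(n,-V[:3,:3].T@V[:3,3],V[2,:3])
print(get_obs()["orientation"])
E
```

```text
top [ 0.41088234 -0.07297358  1.28346055] [ 0.07454784 -0.00385335 -0.99720999]
side [ 0.31257538 -0.83675746  0.83363196] [ 0.17897232  0.71527601 -0.67553619]
[ 1.39447399e-01  9.90229289e-01 -6.08405087e-04 -9.19690273e-05]
```

View pics/top0.png

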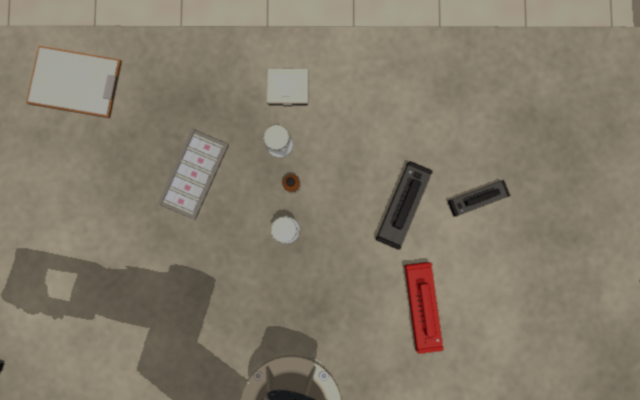

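View pics/side0.png

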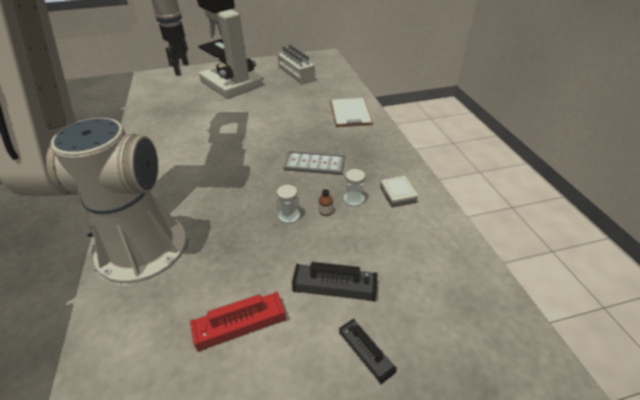

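The top view shows three lamp-like things: a red one at (423,307), a large dark one at (404,205) and a small dark one at (479,197). Red is excluded and the larger of the rest is meant, so it is the dark one at (404,205). The tray is at (195,174), the jars at (277,138) and (285,230), the bottle at (291,182) and the box at (288,86). The next step is to segment the lamp and tray and confirm with a crop.

```bash
python3 - <<'E'
from h import *
t=dict(np.load("top0.npz"));s=dict(np.load("side0.npz"));f=t["frame"]
def rect(c,m,roi,z,ax):
    x0,y0,x1,y1=roi;mm=np.zeros(m.shape,np.uint8);mm[y0:y1,x0:x1]=m[y0:y1,x0:x1]*255
    k=max(cv2.findContours(mm,cv2.RETR_EXTERNAL,cv2.CHAIN_APPROX_NONE)[0],key=cv2.contourArea)
    P=np.array([cast(c,q[0],z)[:2] for q in k],np.float32)
    (cx,cy),(w,h),a=cv2.minAreaRect(P)
    if w<h:a+=90
    print(ax,"ctr",np.round((cx,cy),4),"size",np.round((w,h),3),"yaw",round(np.radians(a),3));return k
g=f.max(2).astype(int);hsv=cv2.cvtColor(f,cv2.COLOR_RGB2HSV)
k1=rect(t,(g<80),(365,150,440,260),.043,"lampbox@.043")
k1b=rect(t,(g<35),(365,150,440,260),.084,"dark@.084")
gs=s["frame"].max(2)
# tray: differs from warm background by low saturation
bg=hsv[:,:,1]
print("sat tray/bg",bg[174,185],bg[174,150],"val",g[174,185],g[174,150])
k2=rect(t,cv2.morphologyEx(((bg<22)).astype(np.uint8),cv2.MORPH_CLOSE,np.ones((3,3))),(150,120,240,225),.008,"tray")
# pink squares
a=f.astype(int);m=((a[:,:,0]-a[:,:,1])>25).astype(np.uint8);m[:120]=0;m[225:]=0;m[:,:150]=0;m[:,240:]=0
n,_,st,ce=cv2.connectedComponentsWithStats(m)
pk=np.array([cast(t,ce[i],.015) for i in range(1,n) if st[i,4]>5]);print("pink",pk.round(4))
for n,uv,z in(("jarA",(277,136),.1),("jarB",(285,230),.1),("bot",(291,182),.085),("box",(288,86),.035)):print(n,cast(t,uv,z).round(3))
v=f.copy();cv2.drawContours(v,[k1],-1,(0,255,0),1);cv2.drawContours(v,[k2],-1,(255,255,0),1)
L=cv2.resize(f[150:260,350:520],None,fx=4,fy=4);T=cv2.resize(f[120:225,150:240],None,fx=4,fy=4)
L2=cv2.resize(v[120:260,150:450],(680,317))
o=np.zeros((600,800,3),np.uint8);o[:293,:453]=cv2.resize(f[150:260,350:520],(453,293));o[:293,460:460+251]=cv2.resize(f[120:225,150:240],(251,293));o[283:600,:680]=L2
cv2.imwrite("pics/crop1.png",o[:,:,::-1])
E
```

```text
lampbox@.043 ctr [ 0.4876 -0.2724] size [0.065 0.208] yaw 2.736
dark@.084 ctr [ 0.4883 -0.2649] size [0.02  0.118] yaw 2.849
sat tray/bg 3 51 val 159 120
tray ctr [0.5656 0.2446] size [0.081 0.184] yaw 2.738
pink [[0.6306 0.2093 0.015 ]
 [0.5978 0.2245 0.015 ]
 [0.5634 0.2401 0.015 ]
 [0.5297 0.2557 0.015 ]
 [0.4961 0.2708 0.015 ]]
jarA [0.642 0.028 0.1  ]
jarB [0.425 0.008 0.1  ]
bot [ 0.536 -0.005  0.085]
box [0.779 0.007 0.035]
```

View pics/crop1.png

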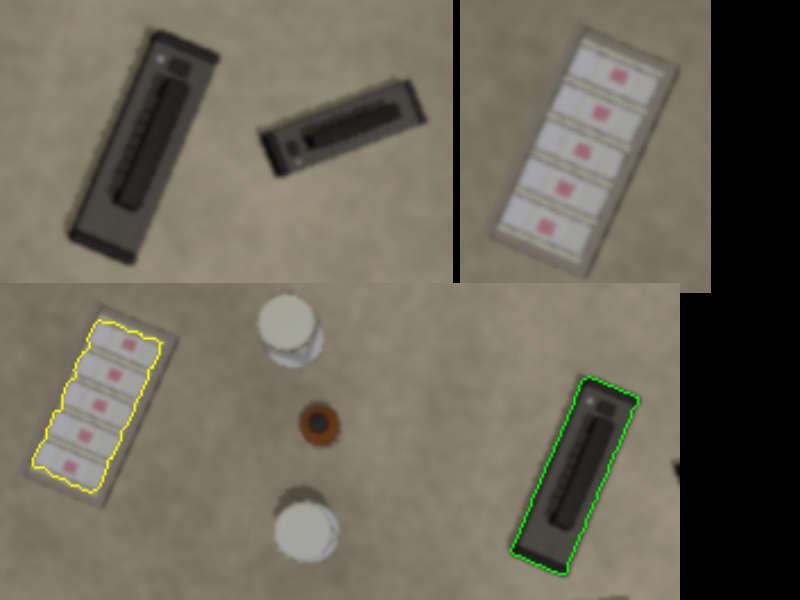

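The lamp box measures 208×65 mm against a stated 210×64, so the crop confirms the larger dark lamp. Its centre is (0.488, −0.272) and its yaw is 2.736. The pink spots are evenly spaced at about 37 mm, and their mean is (0.5635, 0.240). The tray rim centre is about 1.7 mm from that (2 mm expected), so this is the coverslip row, with yaw ≈ 2.713. I'll go above the lamp.

```bash
cat >> h.py <<'E'
def q(th): return [np.cos(th/2),np.sin(th/2),0,0]
E
python3 - <<'E'
from h import *
hand.move_gripper(.085,60)
bot.reach([.4876,-.2724,.25],q(2.736))
bot.servo_line([.4876,-.2724,.15])
o=get_obs();print(o["time_s"],o["position"],o["joint_pos"],bot.tcp_to_tips)
snap("top","pics/t.png");snap("side","pics/s.png")
a=cv2.imread("pics/t.png")[130:280,330:530];b=cv2.imread("pics/s.png")[180:330,240:440]
cv2.imwrite("pics/hover.png",np.hstack([cv2.resize(a,(400,300)),cv2.resize(b,(400,300))]))
E
```

```text
4.375 [ 0.48813983 -0.27259877  0.15065689] [-5.11980163e-01  3.65582218e-01  1.86218054e+00 -1.25024560e-05
  9.12846082e-01 -1.67736936e+00] 0.017
```

View pics/hover.png

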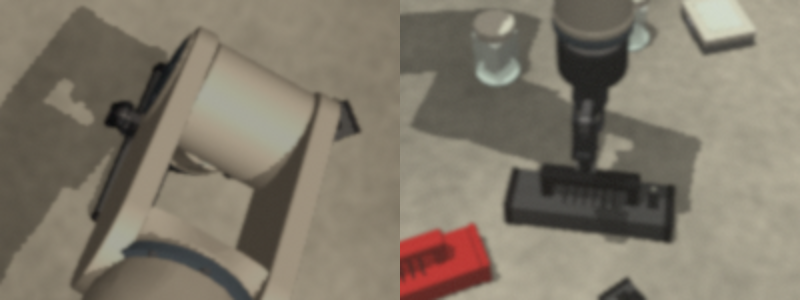

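The side view shows the fingers over the handle's middle: handle at about (590,175) in the crop, fingers at about (587,165). The top view is blocked by the arm. I'll descend, grip and lift.

```bash
python3 - <<'E'
from h import *
bot.servo_line([.4876,-.2724,.074],velocity=.06)
print(get_obs()["wrist_force"])
hand.move_gripper(0.0,70)
o=get_obs();print(o["gripper_width"],o["grip_force"],o["wrist_force"],o["position"])
if o["gripper_width"]>.015:
    bot.servo_line([.4876,-.2724,.23],velocity=.08)
    o=get_obs();print(o["time_s"],o["gripper_width"],o["grip_force"],o["wrist_force"],o["ft_torque"],o["position"])
    c=snap("side","pics/lift.png");np.savez("lift.npz",**c)
    cv2.imwrite("pics/liftc.png",cv2.resize(cv2.imread("pics/lift.png")[100:300,240:440],(600,600)))
E
```

```text
[ 0.11467094  0.94813049 -0.42601975]
0.020870777933424123 68.42832326889038 [-2.58742604 -1.56910725  3.86545962] [ 0.48756546 -0.27261477  0.07415238]
8.5917 0.020756982861690795 68.49752426147461 [ 0.32970565 -0.18525551 -5.01207162] [-0.02220025 -0.0176908   0.06359393] [ 0.48742872 -0.27228497  0.22960553]
```

View pics/liftc.png

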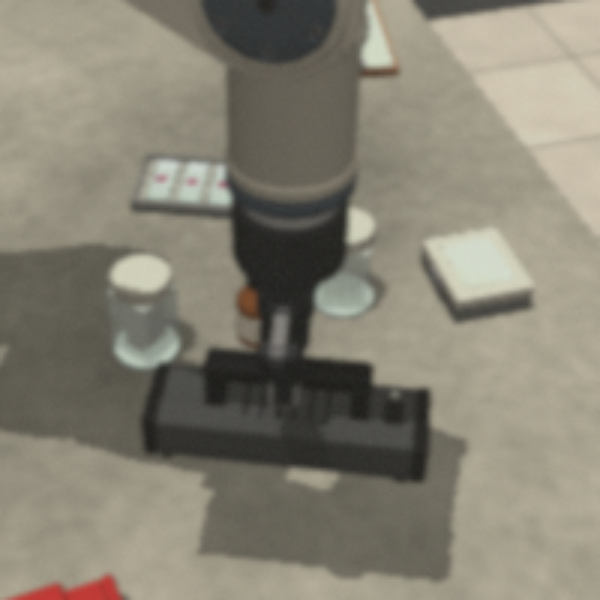

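```bash
python3 - <<'E'
from h import *
c=dict(np.load("lift.npz"));p=np.array([.4874,-.2723]);th=2.736
ex=np.array([np.cos(th),np.sin(th)]);ey=np.array([-ex[1],ex[0]])
for z in(.1616,.1986):
  for sy in(-1,1):
    for sx in(-1,1):
      u=proj(c,[*(p+ex*sx*.105+ey*sy*.032),z]);print(z,sy,sx,((u-[240,100])*3).round(0))
for sx in(-1,1):
  u=proj(c,[*(p+ex*sx*.061),.2396]);print("handle top",sx,((u-[240,100])*3).round(0))
# dark mask extents along lamp's lower part
m=(c["frame"].max(2)<50).astype(np.uint8);m[:215]=0;m[262:]=0
n,l,st,_=cv2.connectedComponentsWithStats(m);i=1+st[1:,4].argmax();b=st[i];print((b[0]-240)*3,(b[0]+b[2]-240)*3,(b[1]-100)*3,(b[1]+b[3]-100)*3)
E
```

```text
0.1616 -1 -1 [423. 415.]
0.1616 -1 1 [155. 388.]
0.1616 1 -1 [420. 479.]
0.1616 1 1 [138. 449.]
0.1986 -1 -1 [428. 381.]
0.1986 -1 1 [152. 354.]
0.1986 1 -1 [425. 446.]
0.1986 1 1 [135. 416.]
handle top -1 [369. 367.]
handle top 1 [200. 351.]
201 372 345 420
```

The lamp is held, at about 0.51 kg and level. It sits within about 3 mm of centre along its length (toward −x in the tool frame). I'll carry it across and stop 55 mm above the coverslips to look.

```bash
python3 - <<'E'
from h import *
bot.servo_line([.5635,.2401,.23],ori=q(2.713),velocity=.1)
bot.servo_line([.5635,.2401,.144],velocity=.06)
bot.dwell(.3)
o=get_obs();print(o["time_s"],o["gripper_width"],o["grip_force"],o["wrist_force"],o["ft_torque"],o["position"],o["orientation"])
c=snap("side","pics/ov.png");np.savez("ov.npz",**c)
cv2.imwrite("pics/ovc.png",cv2.resize(cv2.imread("pics/ov.png")[80:230,240:440],(800,600)))
p=np.array(o["position"][:2]);th=2.713
ex=np.array([np.cos(th),np.sin(th)]);ey=np.array([-ex[1],ex[0]])
for z in(.076,.113):
    for sx in(-1,1):
      u=proj(c,[*(p+ex*sx*.105+ey*.032),z]);print(z,sx,((u-[240,80])*4).round(0))
for sx in(-1,1): print("handle",sx,((proj(c,[*(p+ex*sx*.061),.154])-[240,80])*4).round(0))
t=snap("top","pics/ovt.png")
E
```

```text
15.8583 0.02056594886392893 68.50833535194397 [ 0.40807199  0.62843567 -4.38950277] [0.05903881 0.02674272 0.02142163] [0.56353933 0.24010735 0.14412938] [2.12682513e-01 9.77121354e-01 4.87984612e-05 7.06867417e-05]
0.076 -1 [409. 298.]
0.076 1 [162. 276.]
0.113 -1 [410. 261.]
0.113 1 [158. 239.]
handle -1 [363. 192.]
handle 1 [216. 180.]
```

View pics/ovc.png

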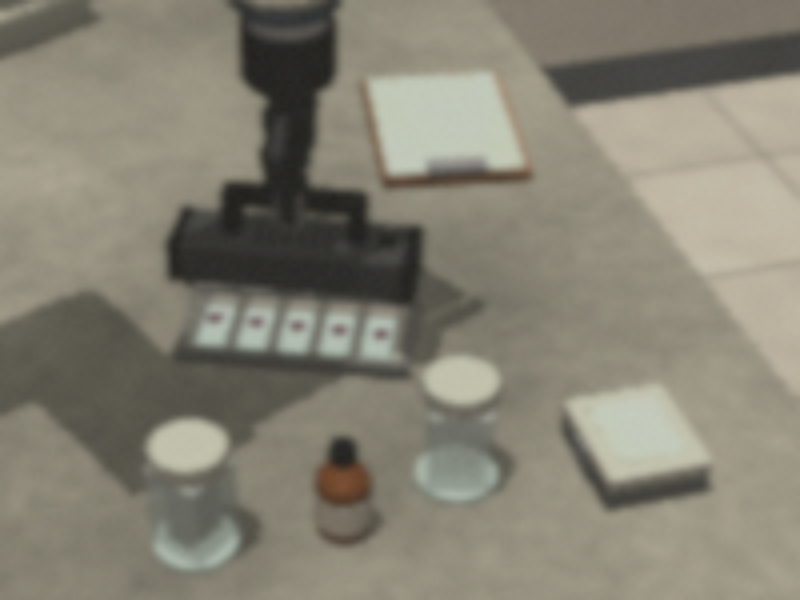

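The lamp is over the tray row and parallel to it. Its bottom front corners are at (172,278) and (412,300), against predictions of (162,276) and (409,298), so it sits about 5 mm toward −x of the tool. The pink centre is at (297,325). I'll compare the lamp and the spots within this one camera to cancel the calibration bias.

```bash
python3 - <<'E'
from h import *
c=dict(np.load("ov.npz"));th=2.713
ex=np.array([np.cos(th),np.sin(th)]);ey=np.array([-ex[1],ex[0]]);p=np.array([.5635,.2401])
print("pred pink",((proj(c,[*p,.015])-[240,80])*4).round(1))
a=c["frame"].astype(int)
m=((a[:,:,0]-a[:,:,1])>20).astype(np.uint8);m[:150]=0;m[172:]=0;m[:,:285]=0;m[:,345:]=0
n,_,st,ce=cv2.connectedComponentsWithStats(m)
for i in range(1,n):
  if st[i,4]>3: u=cast(c,ce[i],.015)[:2];print(((ce[i]-[240,80])*4).round(),st[i,4],"along",((u-p)@ex).round(4),"across",((u-p)@ey).round(4))
def al(x,y,z): u=cast(c,(240+x/4,80+y/4),z)[:2]-p; return (u@ex).round(4),(u@ey).round(4)
print("front bottom",al(172,278,.076),al(412,300,.076))
print("front top",al(172,240,.113),al(417,262,.113))
print("handle top",al(222,185,.154),al(367,195,.154))
g=a.max(2)
for r in (137,142,146): 
  d=np.where(g[r,270:360]<62)[0]+270;print("row",r,(d.min()-240)*4,(d.max()+1-240)*4)
E
```

```text
pred pink [292.7 323.5]
front bottom (np.float64(0.0959), np.float64(0.0333)) (np.float64(-0.1078), np.float64(0.0338))
front top (np.float64(0.0935), np.float64(0.0315)) (np.float64(-0.1107), np.float64(0.0325))
handle top (np.float64(0.0543), np.float64(0.0067)) (np.float64(-0.0651), np.float64(0.004))
row 137 176 420
row 142 168 420
row 146 172 420
```

Within the same camera, the spots read 3.5 mm toward −x and the lamp about 6 mm, so the lamp is off by about 2.5–3 mm. I'll correct that and lower it.

```bash
python3 - <<'E'
from h import *
th=2.713
p=np.array([.5635,.2401])+.0027*np.array([np.cos(th),np.sin(th)])
bot.servo_line([*p,.144],velocity=.02)
bot.servo_line([*p,.1045],velocity=.03)
bot.dwell(.5)
o=get_obs();print(o["time_s"],o["gripper_width"],o["grip_force"],o["wrist_force"],o["position"],np.abs(o["joint_vel"]).max())
c=snap("side","pics/fin.png")
cv2.imwrite("pics/finc.png",cv2.resize(cv2.imread("pics/fin.png")[80:230,240:440],(800,600)))
ex=np.array([np.cos(th),np.sin(th)]);ey=np.array([-ex[1],ex[0]])
for sx in(-1,1): print(sx,((proj(c,[*(p+ex*sx*.105+ey*.032),.0365])-[240,80])*4).round(0),((proj(c,[*(p+ex*sx*.105+ey*.032),.0735])-[240,80])*4).round(0))
E
```

```text
18.2083 0.02068949772435161 68.50843906402588 [ 0.30267878  0.58153522 -3.83801005] [0.56104234 0.24122308 0.10451947] 0.0016627737307162447
-1 [404. 336.] [406. 301.]
1 [163. 314.] [159. 278.]
```

View pics/finc.png

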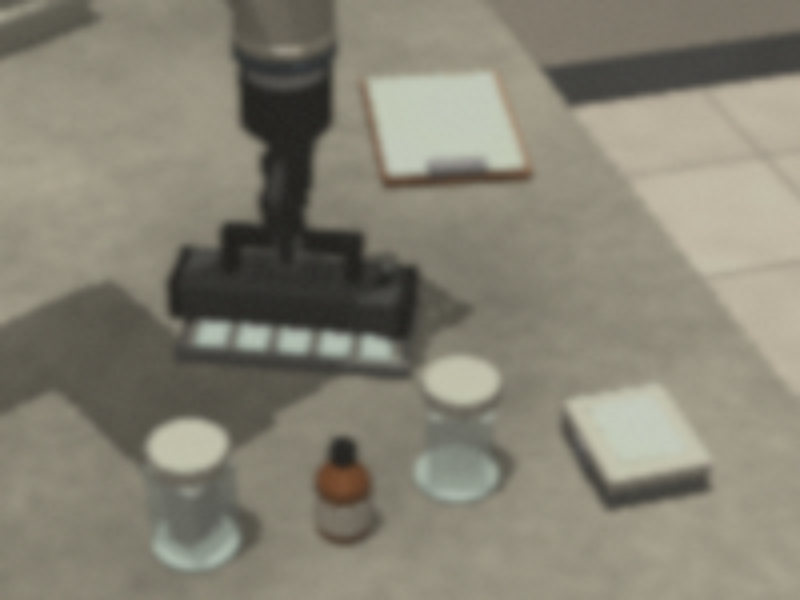

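The lamp hangs level and centred over the tray. Its bottom front corners are at (170,315) and (410,335), which matches the prediction plus the known camera bias. The tray, jars, bottle and box have not moved, so I'll hand in.

```bash
python3 -c "
from h import *
print(get_obs()['wrist_force']);print(hand_in())"
```

```text
[-0.32243402 -0.12825324 -4.23289518]
the job is handed in; nothing more can be done
None
```

I handed the job in with the lamp still gripped, level and centred lengthways over the row of coverslips, its feet about 15 mm above them; the last picture showed the tray, jars, bottle and box where they stood, but the hand-in returned no verdict.

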